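# Reverse the row of shuttlecocks onto the playing rack

### The arm

A 6-joint arm with a two-finger parallel gripper is mounted at the origin on the work surface. World frame = base frame: x ahead of the robot, y to its left, z up, the work surface at z = 0. Lengths are in m, angles in rad, forces in N, time in s.
With the tool pointing down it reaches from about 0.375 to 0.9 m from the base axis. Payload 3.1 kg.
Tool frame: the origin (TCP) lies between the finger pads; the fingertips stand 17 mm ahead of it and the grasp point (between the pads) lies 2 mm behind it; z points along the fingers, y is the line along which they close (so a half turn about z gives the same grasp; the last joint's range is limited). The gripper opens to 85 mm and grips with 20 to 120 N. Pads are 22 mm wide; open, the fingers measure 114 mm over their backs; the gripper's body (76 mm by 85 mm) begins 54 mm behind the grasp point. The pads swing forward as they close: fully open they stand 13 mm farther back than shut.
Start: joints at [-1.442, 0.527, 1.433, -0, 1.181, -0.178], TCP at [0.189, -0.596, 0.248] pointing down, gripper open.
Joint ranges: [-3.08, 3.08], [-0.75, 2.2], [0.22, 2.44], [-1.43, 4.57], [0, 2.65], [-2.85, 2.85]. Speed limits (rad/s): [2.79, 2.79, 3.14, 3.14, 3.14, 3.14].

### API

Orientations are given as a unit quaternion [x, y, z, w].
In Python, from station import sense, vision, order gives the robot as it stands.
- The arm moves only by the shell command python3 -m crank 'ROWS' [OPENING] [FORCE]. ROWS is JSON, a list of rows, each an object with "dp": the shift along the world's x, y, z in units of 30 mm (1.0 is 30 mm), a list of three; "angular": the turn, a rotation vector about the world's x, y, z in degrees, a list of three. In form: [{"dp": [dx, dy, dz], "angular": [ax, ay, az]}, ...]. A call has 1 to 20 rows; each row shifts and turns the commanded pose from where the row before left it; what a row does not reach is not made up. A row lasts 1/10 s, in which the tool goes at most 50 mm and 8.59 degrees, less where a joint would pass 70% of its speed; a pose out of reach is approached as far as the arm can. A call is refused whole if a number of a shift passes 1 or a number of a turn 8.59, either way. A call with a gripper value outside its range is refused whole. OPENING is the closure, from 0 (fully open) to 1 (shut), set as the call begins (- or left out, the last holds). The fingers move at their own pace and stop on an object; FORCE is the grip in N (left out, the last holds). Time passes only in rows, so rows that do not move let the fingers close. It gives the time, the measured TCP pose, the force, the opening and the grip force at its end, in the units of the state.
- sense(): the state, without advancing time (a new reading comes with each control period).
- vision.snapshot(name): name is "scene" or "top"; returns a dict with "image" (480x640x3 uint8, blue, green, red), "range_z" (480x640 float32, m along the optical axis (not along the pixel's ray), 0 where there is no reading), "mtx" (3x3 intrinsics, pixels), "pose" (4x4, takes a point from camera to world coordinates). Camera axes: x right, y down, z forward; pixel columns grow to the right and rows downward; lengths in m; the calibration is good to about 2 mm. A picture is of the moment at which its call begins.
- order.sign_off(): hands the job in; it is judged then, once.
The state is a dict: "t": time; "q": joint angles; "qd": joint speeds; "tau": joint torques, N m; "tcp_pos": TCP position; "tool_rot": TCP orientation; "force": force on the tool from outside, world axes, zero at the start; "ft_torque": the same for the moment, N m; "finger_gap": opening from 0.0 (shut) to 1.0 (fully open); "gripper_force": force on a finger pad.
Only numpy, scipy, OpenCV 4.12 (cv2) and the standard library are available. Lean on these libraries where they do the work, as an engineer would, in place of code of your own. Each camera call takes 0.05 s, during which the arm holds its last target. There are 200 camera calls.

### The job

Move the three shuttlecocks from the black rack to the dishes of the blue rack in reverse order, counted from each rack's orange end block: the one nearest the orange block on the black rack goes farthest from the orange block on the blue rack, the middle one goes to the middle, and the farthest one goes nearest. Leave each standing nose up and flat in about the middle of its dish, let go of, and leave the steel cup as it stands.

Things in the scene. Friction and masses are not known exactly. Their poses are not given: they have to be found in the camera images.
- shuttle_red: Badminton shuttlecock standing nose up: white skirt with grey ribs, a cone 66 mm across at the foot and 25 mm at its top (55 mm up), then a solid red nose, an upright cylinder 28 mm across from 55 to 80 mm above the foot, rounded off to the top at 89 mm. Rigid, about 14 g, loose. Origin: centre of its foot; z runs up through the nose. Grip it by the nose.
- shuttle_green: Badminton shuttlecock standing nose up: white skirt with grey ribs, a cone 66 mm across at the foot and 25 mm at its top (55 mm up), then a solid green nose, an upright cylinder 28 mm across from 55 to 80 mm above the foot, rounded off to the top at 89 mm. Rigid, about 14 g, loose. Origin: centre of its foot; z runs up through the nose. Grip it by the nose.
- shuttle_blue: Badminton shuttlecock standing nose up: white skirt with grey ribs, a cone 66 mm across at the foot and 25 mm at its top (55 mm up), then a solid blue nose, an upright cylinder 28 mm across from 55 to 80 mm above the foot, rounded off to the top at 89 mm. Rigid, about 14 g, loose. Origin: centre of its foot; z runs up through the nose. Grip it by the nose.
- from_red: Grey dish on the black rack, in which the red shuttlecock stands at the start (the three grey dishes look alike, fixed, 95 mm apart in a row). Round, 92 mm outside, inner floor 84 mm across and 6 mm above its underside, rim 11 mm above its underside. Origin: centre of the underside, 8 mm above the ledge; its x axis runs along the row towards the orange end block of the black rack (block 24 mm high, centre 161 mm from the middle dish).
- from_green: Grey dish on the black rack, in which the green shuttlecock stands at the start (the three grey dishes look alike, fixed, 95 mm apart in a row). Round, 92 mm outside, inner floor 84 mm across and 6 mm above its underside, rim 11 mm above its underside. Origin: centre of the underside, 8 mm above the ledge; its x axis runs along the row towards the orange end block of the black rack (block 24 mm high, centre 161 mm from the middle dish).
- from_blue: Grey dish on the black rack, in which the blue shuttlecock stands at the start (the three grey dishes look alike, fixed, 95 mm apart in a row). Round, 92 mm outside, inner floor 84 mm across and 6 mm above its underside, rim 11 mm above its underside. Origin: centre of the underside, 8 mm above the ledge; its x axis runs along the row towards the orange end block of the black rack (block 24 mm high, centre 161 mm from the middle dish).
- place_1: White dish on the blue rack, the one next to the orange end block (three like dishes, fixed, 95 mm apart in a row, empty at the start). Round, 92 mm outside, inner floor 84 mm across and 6 mm above its underside, rim 11 mm above its underside. Origin: centre of the underside, 8 mm above the ledge; its x axis runs along the row towards the orange end block of the blue rack (block 24 mm high, centre 161 mm from the middle dish).
- place_2: White dish on the blue rack, the middle one (three like dishes, fixed, 95 mm apart in a row, empty at the start). Round, 92 mm outside, inner floor 84 mm across and 6 mm above its underside, rim 11 mm above its underside. Origin: centre of the underside, 8 mm above the ledge; its x axis runs along the row towards the orange end block of the blue rack (block 24 mm high, centre 161 mm from the middle dish).
- place_3: White dish on the blue rack, the one farthest from the orange end block (three like dishes, fixed, 95 mm apart in a row, empty at the start). Round, 92 mm outside, inner floor 84 mm across and 6 mm above its underside, rim 11 mm above its underside. Origin: centre of the underside, 8 mm above the ledge; its x axis runs along the row towards the orange end block of the blue rack (block 24 mm high, centre 161 mm from the middle dish).
- cup: Stainless steel cup, 82 mm across the rim and 95 mm high, with three cork-nosed shuttlecocks in it, nested nose down, total height about 137 mm, loose, 0.22 kg; not part of the job. Origin: centre of its underside.

How it is judged:
At the end, for the whole second after the job is handed in: Every shuttlecock stands in the white dish that reverses its starting order relative to the orange end blocks: centre within 12 mm of the dish's centre, foot flat on the dish's floor (its height within 3 mm), upright within 0.1 rad, released and at rest (((x of from_red in the frame of from_green above 0 m and x of from_green in the frame of from_blue above 0 m and horizontal distance between shuttle_red and place_3 below 0.012 m and z of shuttle_red in the frame of place_3 between 0.003 and 0.009 m and horizontal distance between shuttle_green and place_2 below 0.012 m and z of shuttle_green in the frame of place_2 between 0.003 and 0.009 m and horizontal distance between shuttle_blue and place_1 below 0.012 m and z of shuttle_blue in the frame of place_1 between 0.003 and 0.009 m) or (x of from_red in the frame of from_blue above 0 m and x of from_blue in the frame of from_green above 0 m and horizontal distance between shuttle_red and place_3 below 0.012 m and z of shuttle_red in the frame of place_3 between 0.003 and 0.009 m and horizontal distance between shuttle_blue and place_2 below 0.012 m and z of shuttle_blue in the frame of place_2 between 0.003 and 0.009 m and horizontal distance between shuttle_green and place_1 below 0.012 m and z of shuttle_green in the frame of place_1 between 0.003 and 0.009 m) or (x of from_green in the frame of from_red above 0 m and x of from_red in the frame of from_blue above 0 m and horizontal distance between shuttle_green and place_3 below 0.012 m and z of shuttle_green in the frame of place_3 between 0.003 and 0.009 m and horizontal distance between shuttle_red and place_2 below 0.012 m and z of shuttle_red in the frame of place_2 between 0.003 and 0.009 m and horizontal distance between shuttle_blue and place_1 below 0.012 m and z of shuttle_blue in the frame of place_1 between 0.003 and 0.009 m) or (x of from_green in the frame of from_blue above 0 m and x of from_blue in the frame of from_red above 0 m and horizontal distance between shuttle_green and place_3 below 0.012 m and z of shuttle_green in the frame of place_3 between 0.003 and 0.009 m and horizontal distance between shuttle_blue and place_2 below 0.012 m and z of shuttle_blue in the frame of place_2 between 0.003 and 0.009 m and horizontal distance between shuttle_red and place_1 below 0.012 m and z of shuttle_red in the frame of place_1 between 0.003 and 0.009 m) or (x of from_blue in the frame of from_red above 0 m and x of from_red in the frame of from_green above 0 m and horizontal distance between shuttle_blue and place_3 below 0.012 m and z of shuttle_blue in the frame of place_3 between 0.003 and 0.009 m and horizontal distance between shuttle_red and place_2 below 0.012 m and z of shuttle_red in the frame of place_2 between 0.003 and 0.009 m and horizontal distance between shuttle_green and place_1 below 0.012 m and z of shuttle_green in the frame of place_1 between 0.003 and 0.009 m) or (x of from_blue in the frame of from_green above 0 m and x of from_green in the frame of from_red above 0 m and horizontal distance between shuttle_blue and place_3 below 0.012 m and z of shuttle_blue in the frame of place_3 between 0.003 and 0.009 m and horizontal distance between shuttle_green and place_2 below 0.012 m and z of shuttle_green in the frame of place_2 between 0.003 and 0.009 m and horizontal distance between shuttle_red and place_1 below 0.012 m and z of shuttle_red in the frame of place_1 between 0.003 and 0.009 m)) and angle between each of shuttle_red, shuttle_green, shuttle_blue's own z axis and vertical below 0.1 rad and linear speed of each of shuttle_red, shuttle_green, shuttle_blue below 0.02 m/s and angular speed of each of shuttle_red, shuttle_green, shuttle_blue below 0.3 rad/s); the robot touches nothing.
It fails at once if the steel cup is shifted by more than 30 mm or tipped over (distance of cup from where it was at the start of the episode above 0.03 m or angle between cup's own z axis and vertical above 0.3 rad).
It also fails if it takes over 86 s, if anything falls off the work surface, if the arm or the gripper's body presses on something with over 40 N, if the wrist force passes 120 N, or if a joint passes its speed limit or range.

## Working session

There is one attempt and no reset: what is moved stays moved. The work goes in short steps, Python scripts to look and compute and a shell command to move; the robot and the scene stay as the last step left them, time stands still between calls to the robot, and variables do not carry over. Pictures are saved under pics/ and viewed, at most 14 in all, crops included, and the job is handed in when it is done.

```bash
mkdir -p pics; python3 - <<'E'
from station import sense,vision
import cv2,numpy as np
for n in("scene","top"):
    s=vision.snapshot(n);cv2.imwrite(f"pics/{n}0.png",s["image"]);np.savez(f"{n}0.npz",**s);print(n,s["mtx"],s["pose"])
st=sense();print(st)
E
```

```text
scene [[572.53078119   0.         326.8740507 ]
 [  0.         572.53078119 237.47995454]
 [  0.           0.           1.        ]] [[-0.08738713  0.67679302 -0.73096833  1.37209568]
 [ 0.99607356  0.06980614 -0.05444792  0.05501945]
 [ 0.0141761  -0.73285627 -0.68023578  0.7502664 ]
 [ 0.          0.          0.          1.        ]]
top [[531.30458434   0.         313.0982748 ]
 [  0.         531.30458434 237.83520086]
 [  0.           0.           1.        ]] [[-0.00510009 -0.98689127  0.16130595  0.46719042]
 [-0.9998344   0.00221459 -0.01806307  0.00441241]
 [ 0.01746906 -0.16137136 -0.98673913  0.91689368]
 [ 0.          0.          0.          1.        ]]
{'t': 0.1, 'q': array([-1.44152269e+00,  5.28391348e-01,  1.43378062e+00,  1.03581253e-05,
        1.18146395e+00, -1.78512258e-01]), 'qd': array([ 1.76272837e-03, -2.39249528e-03, -9.79808113e-04,  5.41437089e-04,
        1.28693140e-03, -9.81616015e-05]), 'tau': array([ 5.45614093e-04, -4.43304241e+01, -1.78586143e+01, -6.11531595e-05,
        3.85395979e-03,  1.99675907e-05]), 'tcp_pos': array([ 0.18928406, -0.59498599,  0.24741827]), 'tool_rot': array([ 9.88181618e-01,  1.53284198e-01,  2.99373213e-05, -1.02120348e-03]), 'force': array([-0.32011359,  0.27956045,  0.4834547 ]), 'ft_torque': array([0.00538674, 0.04510848, 0.06464019]), 'gripper_force': 0.0, 'finger_gap': 0.9989159703693967}
```

View pics/scene0.png

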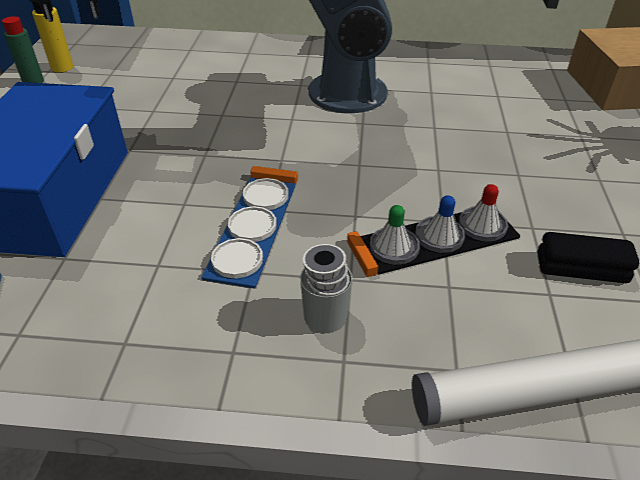

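View pics/top0.png

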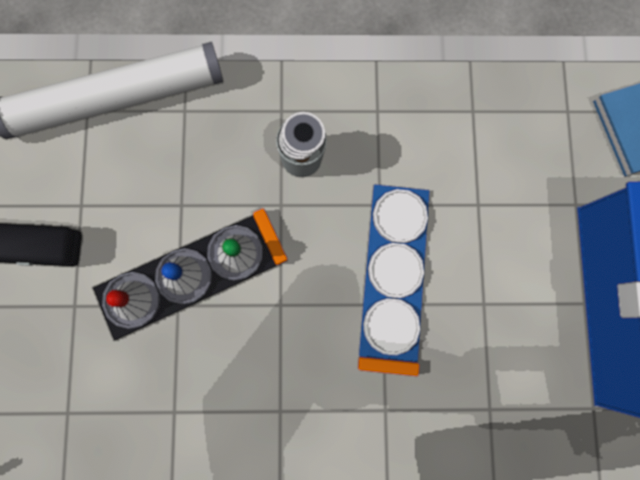

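The top view shows the black rack with its orange block at (270,236), then the green (231,247), blue (172,271) and red (116,298) noses. The blue rack's orange block is at (389,367), with white dishes at (391,326), (396,269) and (401,216) going away from it. The cup is at (303,140). So green goes to place_3, blue to place_2 and red to place_1.

```bash
cat >h.py <<'E'
import cv2,numpy as np
def blobs(im,kind,box):
    h=cv2.cvtColor(im,cv2.COLOR_BGR2HSV);H,S,V=[h[...,i].astype(int) for i in range(3)]
    m={'red':((H<4)|(H>174))&(S>150)&(V>60),'green':(H>45)&(H<80)&(S>110)&(V>40),'blue':(H>100)&(H<130)&(S>110)&(V>50),
       'white':(S<40)&(V>150),'orange':(H>5)&(H<18)&(S>180)}[kind]
    k=np.zeros(m.shape,bool);x0,y0,x1,y1=box;k[y0:y1,x0:x1]=1;m=(m&k).astype(np.uint8)
    c,_=cv2.findContours(m,cv2.RETR_EXTERNAL,cv2.CHAIN_APPROX_NONE)
    return [q for q in sorted(c,key=cv2.contourArea,reverse=True) if cv2.contourArea(q)>40]
def ray(s,uv):
    d=np.linalg.inv(s["mtx"])@[uv[0],uv[1],1];return s["pose"][:3,3],s["pose"][:3,:3]@d
def onz(s,uv,z):
    o,d=ray(s,uv);return o+d*(z-o[2])/d[2]
def depthpt(s,uv):
    o,d=ray(s,uv);return o+d*s["range_z"][int(round(uv[1])),int(round(uv[0]))]
def two(s1,u1,s2,u2):
    o1,d1=ray(s1,u1);o2,d2=ray(s2,u2);d1/=np.linalg.norm(d1);d2/=np.linalg.norm(d2)
    t=np.linalg.lstsq(np.c_[d1,-d2],o2-o1,rcond=None)[0];a=o1+d1*t[0];b=o2+d2*t[1];return (a+b)/2,np.linalg.norm(a-b)
def cen(c):
    m=cv2.moments(c);return m['m10']/m['m00'],m['m01']/m['m00']
E
python3 - <<'E'
from h import *
np.set_printoptions(precision=4,suppress=True)
S=dict(np.load("scene0.npz"));T=dict(np.load("top0.npz"))
for k in('green','blue','red'):
    t=blobs(T["image"],k,(90,200,290,340))[0];s=blobs(S["image"],k,(340,170,520,280))[0]
    print(k,cen(t),cen(s),two(T,cen(t),S,cen(s)),depthpt(T,cen(t)))
w=[c for c in blobs(T["image"],'white',(360,180,432,360))][:3]
v=[c for c in blobs(S["image"],'white',(205,170,300,282))][:3]
f=lambda L:sorted([np.array(cv2.fitEllipse(cv2.convexHull(c))[0]) for c in L],key=lambda p:p[1])
for a,b,c in zip(f(w)[::-1],f(v),w):
    print('dish',a,b,two(T,a,S,b),depthpt(T,a),onz(T,a,.02))
print([cv2.contourArea(c) for c in w],[cv2.contourArea(c) for c in v])
for n,uv in (('ledge blue',(375,298)),('ledge black',(105,298)),('ledge black2',(150,310)),('table',(300,330)),('orB',(389,366)),('orK',(269,236)),('cup',(303,132)),('cuprimL',(303,117))): print(n,depthpt(T,uv))
E
```

```text
green (230.9704433497537, 247.00492610837438) (396.3154639175258, 215.7594501718213) (array([0.5887, 0.1194, 0.0857]), np.float64(0.0013033414892385609)) [0.5864 0.1166 0.1014]
blue (171.013201320132, 270.6211221122112) (446.8468468468468, 205.91406791406789) (array([0.5516, 0.2117, 0.0859]), np.float64(0.0005057014885463546)) [0.5498 0.2068 0.1043]
red (116.15, 298.11066666666665) (490.3465423465423, 194.38616938616937) (array([0.5093, 0.2948, 0.086 ]), np.float64(0.0010766623644150597)) [0.5084 0.288  0.1038]
dish [391.4501 326.2255] [220.0659 229.0965] (array([ 0.471 , -0.2015, -0.0853]), np.float64(0.08457740197564848)) [ 0.464  -0.143   0.0146] [ 0.464  -0.1421  0.02  ]
dish [395.7294 270.0418] [237.1329 256.4436] (array([ 0.5681, -0.1767, -0.0681]), np.float64(0.018296623424198136)) [ 0.5587 -0.1533  0.0134] [ 0.5581 -0.1521  0.02  ]
dish [399.9485 215.6002] [282.2958 261.1982] (array([ 0.6509, -0.1197,  0.0206]), np.float64(0.08341314134147705)) [ 0.6535 -0.1632  0.0149] [ 0.6524 -0.1623  0.02  ]
[2390.0, 2291.5, 2176.0] [1760.0, 1395.0, 1195.5]
ledge blue [ 0.5116 -0.1174  0.0072]
ledge black [0.5129 0.3358 0.0199]
ledge black2 [0.4929 0.262  0.0137]
table [0.4584 0.0107 0.0003]
orB [ 0.3996 -0.1356  0.0238]
orK [0.6164 0.0631 0.0244]
cup [0.7597 0.0048 0.1368]
cuprimL [0.7837 0.0048 0.1373]
```

All the heights agree: dish floor about 14 mm, nose tops about 103 mm, dish spacing about 95 mm. The tool's current heading already closes roughly along the black row, which is clear of the neighbouring noses, so no turns are needed. I'm moving towards green.

```bash
python3 -m crank '[{"dp":[0.5,1,0.5],"angular":[0,0,0]},{"dp":[0.56,1,0.5],"angular":[0,0,0]},{"dp":[0.56,1,0],"angular":[0,0,0]},{"dp":[0.56,1,0],"angular":[0,0,0]},{"dp":[0.56,1,0],"angular":[0,0,0]},{"dp":[0.56,1,0],"angular":[0,0,0]},{"dp":[0.56,1,0],"angular":[0,0,0]},{"dp":[0.56,1,0],"angular":[0,0,0]},{"dp":[0.56,1,0],"angular":[0,0,0]},{"dp":[0.56,1,0],"angular":[0,0,0]},{"dp":[0.56,1,0],"angular":[0,0,0]},{"dp":[0.56,1,0],"angular":[0,0,0]},{"dp":[0.56,1,0],"angular":[0,0,0]},{"dp":[0.56,1,0],"angular":[0,0,0]},{"dp":[0.56,1,0],"angular":[0,0,0]},{"dp":[0.56,1,0],"angular":[0,0,0]},{"dp":[0.56,1,0],"angular":[0,0,0]},{"dp":[0.56,1,0],"angular":[0,0,0]},{"dp":[0.56,1,0],"angular":[0,0,0]},{"dp":[0,0,0],"angular":[0,0,0]}]' 0 20
```

```text
t: 2.1
tcp_pos: [0.508, -0.0225, 0.2781]
tool_rot: [0.988, 0.156, 0.0, -0.001]
force: [-0.4, -0.0, -0.9]
finger_gap: 0.999
gripper_force: 0.0
```

```bash
python3 -m crank '[{"dp":[0.44,0.79,-0.5],"angular":[0,0,0]},{"dp":[0.44,0.79,-0.5],"angular":[0,0,0]},{"dp":[0.45,0.79,-0.5],"angular":[0,0,0]},{"dp":[0.44,0.79,-0.5],"angular":[0,0,0]},{"dp":[0.44,0.78,-0.5],"angular":[0,0,0]},{"dp":[0.45,0.78,-0.5],"angular":[0,0,0]},{"dp":[0,0,-0.6],"angular":[0,0,0]},{"dp":[0,0,-0.6],"angular":[0,0,0]},{"dp":[0,0,0],"angular":[0,0,0]},{"dp":[0,0,0],"angular":[0,0,0]}]'; python3 - <<'E'
from station import vision
import cv2,numpy as np
a=vision.snapshot("top");b=vision.snapshot("scene")
cv2.imwrite("pics/a.png",np.hstack([a["image"][150:400,80:480],b["image"][100:350,200:600]]))
E
```

```text
t: 3.1
tcp_pos: [0.5862, 0.1153, 0.1521]
tool_rot: [0.988, 0.153, -0.001, 0.0]
force: [-0.5, 0.8, 0.1]
finger_gap: 1.0
gripper_force: 0.0
```

View pics/a.png

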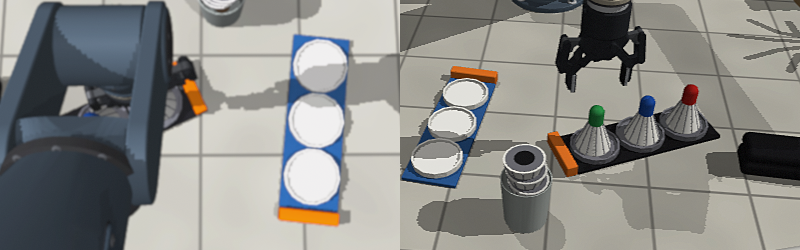

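The open gripper is straight above green: in the right half of the picture, the fingers at about (600,60) are over the nose at (597,115). I'll descend and close.

```bash
python3 -m crank '[{"dp":[0.07,0.13,-0.4],"angular":[0,0,0]},{"dp":[0,0,-0.4],"angular":[0,0,0]},{"dp":[0,0,-0.4],"angular":[0,0,0]},{"dp":[0,0,-0.4],"angular":[0,0,0]},{"dp":[0,0,-0.4],"angular":[0,0,0]},{"dp":[0,0,-0.4],"angular":[0,0,0]},{"dp":[0,0,0],"angular":[0,0,0]},{"dp":[0,0,0],"angular":[0,0,0]}]' && python3 -m crank '[{"dp":[0,0,0],"angular":[0,0,0]},{"dp":[0,0,0],"angular":[0,0,0]},{"dp":[0,0,0],"angular":[0,0,0]},{"dp":[0,0,0],"angular":[0,0,0]},{"dp":[0,0,0],"angular":[0,0,0]},{"dp":[0,0,0],"angular":[0,0,0]},{"dp":[0,0,0],"angular":[0,0,0]},{"dp":[0,0,0],"angular":[0,0,0]},{"dp":[0,0,0],"angular":[0,0,0]},{"dp":[0,0,0],"angular":[0,0,0]}]' 1 20
```

```text
t: 4.0
tcp_pos: [0.5885, 0.1199, 0.0798]
tool_rot: [0.988, 0.153, -0.0, -0.0]
force: [1.0, 0.7, 0.2]
finger_gap: 1.003
gripper_force: 0.0
t: 5.0
tcp_pos: [0.5889, 0.1199, 0.0808]
tool_rot: [0.988, 0.153, 0.0, 0.0]
force: [-1.1, 0.2, 5.6]
finger_gap: 0.325
gripper_force: 19.9
```

```bash
python3 -m crank '[{"dp":[0,0,0.4],"angular":[0,0,0]},{"dp":[0,0,0.6],"angular":[0,0,0]},{"dp":[0,0,0.6],"angular":[0,0,0]},{"dp":[0,0,0.4],"angular":[0,0,0]},{"dp":[0.1,-0.4,0],"angular":[0,0,0]},{"dp":[0.2,-0.8,0],"angular":[0,0,0]},{"dp":[0.2,-0.9,0],"angular":[0,0,0]},{"dp":[0.2,-0.9,0],"angular":[0,0,0]},{"dp":[0.2,-0.9,0],"angular":[0,0,0]},{"dp":[0.2,-0.9,0],"angular":[0,0,0]},{"dp":[0.2,-0.9,0],"angular":[0,0,0]},{"dp":[0.2,-0.9,0],"angular":[0,0,0]},{"dp":[0.2,-0.9,0],"angular":[0,0,0]},{"dp":[0.2,-0.8,0],"angular":[0,0,0]},{"dp":[0.1,-0.6,0],"angular":[0,0,0]},{"dp":[0.1,-0.4,0],"angular":[0,0,0]},{"dp":[0,0,0],"angular":[0,0,0]},{"dp":[0,0,0],"angular":[0,0,0]},{"dp":[0,0,0],"angular":[0,0,0]}]'; python3 - <<'E'
from station import vision
import cv2,numpy as np
a=vision.snapshot("top");b=vision.snapshot("scene")
cv2.imwrite("pics/b.png",np.hstack([a["image"][150:400,80:480],b["image"][100:350,200:600]]))
E
```

```text
t: 6.9
tcp_pos: [0.6512, -0.1577, 0.1402]
tool_rot: [0.988, 0.154, -0.0, -0.0]
force: [-0.5, -0.2, -0.2]
finger_gap: 0.32
gripper_force: 19.5
```

View pics/b.png

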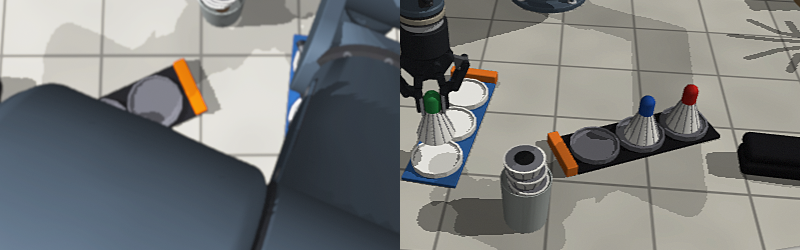

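Green hangs upright in the grip at (432,105), above place_3. I'll correct y by about −4 mm, lower, release and rise.

```bash
python3 -m crank '[{"dp":[0.03,-0.15,-0.2],"angular":[0,0,0]},{"dp":[0,0,-0.4],"angular":[0,0,0]},{"dp":[0,0,-0.4],"angular":[0,0,0]},{"dp":[0,0,-0.4],"angular":[0,0,0]},{"dp":[0,0,-0.3],"angular":[0,0,0]},{"dp":[0,0,-0.2],"angular":[0,0,0]},{"dp":[0,0,-0.08],"angular":[0,0,0]},{"dp":[0,0,0],"angular":[0,0,0]},{"dp":[0,0,0],"angular":[0,0,0]},{"dp":[0,0,0],"angular":[0,0,0]}]' && python3 -m crank '[{"dp":[0,0,0],"angular":[0,0,0]},{"dp":[0,0,0],"angular":[0,0,0]},{"dp":[0,0,0],"angular":[0,0,0]},{"dp":[0,0,0],"angular":[0,0,0]},{"dp":[0,0,0],"angular":[0,0,0]},{"dp":[0,0,0],"angular":[0,0,0]},{"dp":[0,0,0],"angular":[0,0,0]},{"dp":[0,0,0],"angular":[0,0,0]},{"dp":[0,0,0.3],"angular":[0,0,0]},{"dp":[0,0,0.5],"angular":[0,0,0]},{"dp":[0,0,0.8],"angular":[0,0,0]},{"dp":[0,0,0.8],"angular":[0,0,0]},{"dp":[0,0,0.6],"angular":[0,0,0]},{"dp":[0,0,0],"angular":[0,0,0]},{"dp":[0,0,0],"angular":[0,0,0]}]' 0
```

```text
t: 8.0
tcp_pos: [0.6528, -0.1637, 0.0809]
tool_rot: [0.988, 0.153, 0.0, 0.0]
force: [-0.7, -0.1, 0.3]
finger_gap: 0.322
gripper_force: 19.5
t: 9.5
tcp_pos: [0.6528, -0.1636, 0.172]
tool_rot: [0.988, 0.153, 0.001, 0.0]
force: [-1.0, -0.3, -1.1]
finger_gap: 1.003
gripper_force: 0.0
```

```bash
python3 -m crank '[{"dp":[-0.1,0.4,0],"angular":[0,0,0]},{"dp":[-0.2,0.7,0],"angular":[0,0,0]},{"dp":[-0.2,0.9,0],"angular":[0,0,0]},{"dp":[-0.3,0.9,0],"angular":[0,0,0]},{"dp":[-0.2,0.9,0],"angular":[0,0,0]},{"dp":[-0.3,0.9,0],"angular":[0,0,0]},{"dp":[-0.2,0.9,0],"angular":[0,0,0]},{"dp":[-0.3,0.9,0],"angular":[0,0,0]},{"dp":[-0.2,0.9,0],"angular":[0,0,0]},{"dp":[-0.3,0.9,0],"angular":[0,0,0]},{"dp":[-0.2,0.9,0],"angular":[0,0,0]},{"dp":[-0.3,0.9,0],"angular":[0,0,0]},{"dp":[-0.2,0.9,0],"angular":[0,0,0]},{"dp":[-0.2,0.7,0],"angular":[0,0,0]},{"dp":[-0.1,0.4,0],"angular":[0,0,0]},{"dp":[-0.1,0.3,0],"angular":[0,0,0]},{"dp":[0,0,0],"angular":[0,0,0]},{"dp":[0,0,0],"angular":[0,0,0]},{"dp":[0,0,0],"angular":[0,0,0]}]'; python3 - <<'E'
from station import vision
from h import *
T=vision.snapshot("top");S=vision.snapshot("scene")
t=blobs(T["image"],'green',(360,150,460,280))[0];s=blobs(S["image"],'green',(190,150,300,290))[0]
print(cen(t),cen(s),two(T,cen(t),S,cen(s)),depthpt(T,cen(t)))
cv2.imwrite("pics/c.png",np.hstack([T["image"][150:400,80:480],S["image"][100:350,200:600]]))
E
```

```text
t: 11.4
tcp_pos: [0.5509, 0.2076, 0.1709]
tool_rot: [0.988, 0.153, 0.0, 0.0]
force: [-0.6, -0.0, -0.2]
finger_gap: 0.998
gripper_force: 0.0
(408.8259075907591, 207.30610561056102) (231.70995670995669, 228.65058750773034) (array([ 0.65234762, -0.16434794,  0.08562232]), np.float64(0.0008970172306280802)) [ 0.64850117 -0.16123117  0.10317158]
```

View pics/c.png

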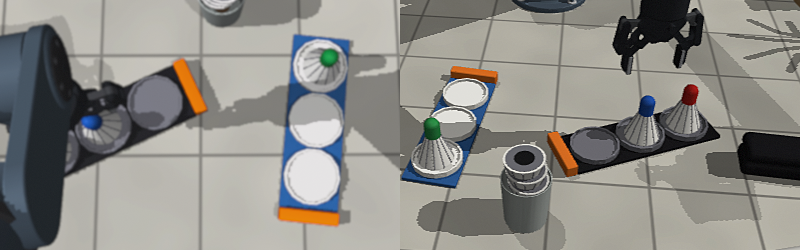

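Green stands upright in the middle of place_3, with its nose at (408.8,207.3) in the top view. That puts it within about 2 mm of the dish centre, at the same height as at the start. Next I'll pick up blue.

```bash
python3 -m crank '[{"dp":[0.02,0.12,-0.3],"angular":[0,0,0]},{"dp":[0,0,-0.5],"angular":[0,0,0]},{"dp":[0,0,-0.5],"angular":[0,0,0]},{"dp":[0,0,-0.5],"angular":[0,0,0]},{"dp":[0,0,-0.5],"angular":[0,0,0]},{"dp":[0,0,-0.4],"angular":[0,0,0]},{"dp":[0,0,-0.32],"angular":[0,0,0]},{"dp":[0,0,0],"angular":[0,0,0]},{"dp":[0,0,0],"angular":[0,0,0]}]' && python3 -m crank '[{"dp":[0,0,0],"angular":[0,0,0]},{"dp":[0,0,0],"angular":[0,0,0]},{"dp":[0,0,0],"angular":[0,0,0]},{"dp":[0,0,0],"angular":[0,0,0]},{"dp":[0,0,0],"angular":[0,0,0]},{"dp":[0,0,0],"angular":[0,0,0]},{"dp":[0,0,0],"angular":[0,0,0]},{"dp":[0,0,0],"angular":[0,0,0]},{"dp":[0,0,0],"angular":[0,0,0]},{"dp":[0,0,0],"angular":[0,0,0]}]' 1 20
```

```text
t: 12.4
tcp_pos: [0.5513, 0.212, 0.0802]
tool_rot: [0.988, 0.153, 0.0, -0.0]
force: [0.4, 0.1, 0.3]
finger_gap: 1.002
gripper_force: 0.0
t: 13.4
tcp_pos: [0.5515, 0.2121, 0.0808]
tool_rot: [0.988, 0.153, 0.0, -0.0]
force: [-0.5, 0.3, 5.5]
finger_gap: 0.319
gripper_force: 21.3
```

```bash
python3 -m crank '[{"dp":[0,0,0.4],"angular":[0,0,0]},{"dp":[0,0,0.6],"angular":[0,0,0]},{"dp":[0,0,0.6],"angular":[0,0,0]},{"dp":[0,0,0.4],"angular":[0,0,0]},{"dp":[0.1,-0.5,0],"angular":[0,0,0]},{"dp":[0.1,-0.8,0],"angular":[0,0,0]},{"dp":[0,-0.9,0],"angular":[0,0,0]},{"dp":[0,-0.9,0],"angular":[0,0,0]},{"dp":[0,-0.9,0],"angular":[0,0,0]},{"dp":[0,-0.9,0],"angular":[0,0,0]},{"dp":[0,-0.9,0],"angular":[0,0,0]},{"dp":[0,-0.9,0],"angular":[0,0,0]},{"dp":[0,-0.9,0],"angular":[0,0,0]},{"dp":[0,-0.9,0],"angular":[0,0,0]},{"dp":[0,-0.9,0],"angular":[0,0,0]},{"dp":[0,-0.9,0],"angular":[0,0,0]},{"dp":[0,-0.8,0],"angular":[0,0,0]},{"dp":[0,-0.6,0],"angular":[0,0,0]},{"dp":[0,-0.47,0],"angular":[0,0,0]},{"dp":[0,0,0],"angular":[0,0,0]}]' && python3 -m crank '[{"dp":[0,0,0],"angular":[0,0,0]},{"dp":[0,0,0],"angular":[0,0,0]},{"dp":[0,0,0],"angular":[0,0,0]}]'
```

```text
t: 15.4
tcp_pos: [0.5572, -0.1551, 0.14]
tool_rot: [0.988, 0.152, 0.0, 0.0]
force: [0.6, 0.9, 0.4]
finger_gap: 0.319
gripper_force: 20.7
t: 15.7
tcp_pos: [0.5571, -0.1519, 0.1403]
tool_rot: [0.988, 0.154, -0.0, -0.0]
force: [0.1, 0.5, 0.2]
finger_gap: 0.323
gripper_force: 20.7
```

```bash
python3 -m crank '[{"dp":[0.03,0,-0.2],"angular":[0,0,0]},{"dp":[0,0,-0.4],"angular":[0,0,0]},{"dp":[0,0,-0.4],"angular":[0,0,0]},{"dp":[0,0,-0.4],"angular":[0,0,0]},{"dp":[0,0,-0.3],"angular":[0,0,0]},{"dp":[0,0,-0.2],"angular":[0,0,0]},{"dp":[0,0,-0.08],"angular":[0,0,0]},{"dp":[0,0,0],"angular":[0,0,0]},{"dp":[0,0,0],"angular":[0,0,0]},{"dp":[0,0,0],"angular":[0,0,0]}]' && python3 -m crank '[{"dp":[0,0,0],"angular":[0,0,0]},{"dp":[0,0,0],"angular":[0,0,0]},{"dp":[0,0,0],"angular":[0,0,0]},{"dp":[0,0,0],"angular":[0,0,0]},{"dp":[0,0,0],"angular":[0,0,0]},{"dp":[0,0,0],"angular":[0,0,0]},{"dp":[0,0,0],"angular":[0,0,0]},{"dp":[0,0,0],"angular":[0,0,0]},{"dp":[0,0,0.3],"angular":[0,0,0]},{"dp":[0,0,0.5],"angular":[0,0,0]},{"dp":[0,0,0.8],"angular":[0,0,0]},{"dp":[0,0,0.8],"angular":[0,0,0]},{"dp":[0,0,0.6],"angular":[0,0,0]},{"dp":[0,0,0],"angular":[0,0,0]},{"dp":[0,0,0],"angular":[0,0,0]}]' 0
```

```text
t: 16.7
tcp_pos: [0.5582, -0.1532, 0.0809]
tool_rot: [0.988, 0.153, 0.0, 0.0]
force: [0.9, 0.1, 1.0]
finger_gap: 0.318
gripper_force: 20.8
t: 18.2
tcp_pos: [0.558, -0.1531, 0.1713]
tool_rot: [0.988, 0.153, 0.0, 0.0]
force: [-0.1, 1.7, -0.0]
finger_gap: 1.003
gripper_force: 0.0
```

```bash
python3 -m crank '[{"dp":[0,0.4,0],"angular":[0,0,0]},{"dp":[-0.1,0.7,0],"angular":[0,0,0]},{"dp":[-0.1,0.9,0],"angular":[0,0,0]},{"dp":[-0.1,0.9,0],"angular":[0,0,0]},{"dp":[-0.1,0.9,0],"angular":[0,0,0]},{"dp":[-0.1,0.9,0],"angular":[0,0,0]},{"dp":[-0.1,0.9,0],"angular":[0,0,0]},{"dp":[-0.1,0.9,0],"angular":[0,0,0]},{"dp":[-0.1,0.9,0],"angular":[0,0,0]},{"dp":[-0.1,0.9,0],"angular":[0,0,0]},{"dp":[-0.1,0.9,0],"angular":[0,0,0]},{"dp":[-0.1,0.9,0],"angular":[0,0,0]},{"dp":[-0.1,0.9,0],"angular":[0,0,0]},{"dp":[-0.1,0.9,0],"angular":[0,0,0]},{"dp":[-0.1,0.9,0],"angular":[0,0,0]},{"dp":[-0.1,0.9,0],"angular":[0,0,0]},{"dp":[-0.1,0.7,0],"angular":[0,0,0]},{"dp":[0,0.5,0],"angular":[0,0,0]},{"dp":[0,0,0],"angular":[0,0,0]},{"dp":[0,0,0],"angular":[0,0,0]}]' && python3 -m crank '[{"dp":[0,0,0],"angular":[0,0,0]},{"dp":[0,0,0],"angular":[0,0,0]}]'; python3 - <<'E'
from station import vision
from h import *
T=vision.snapshot("top");S=vision.snapshot("scene")
s=blobs(S["image"],'red',(340,150,540,290))[0];print('red',cen(s))
cv2.imwrite("pics/d.png",np.hstack([T["image"][150:400,80:480],S["image"][100:350,200:600]]))
E
```

```text
t: 20.2
tcp_pos: [0.5095, 0.2937, 0.1702]
tool_rot: [0.988, 0.154, -0.001, 0.0]
force: [-0.6, 0.7, -0.7]
finger_gap: 1.003
gripper_force: 0.0
t: 20.4
tcp_pos: [0.5102, 0.2929, 0.1708]
tool_rot: [0.988, 0.153, -0.0, 0.0]
force: [0.5, -0.8, 0.8]
finger_gap: 1.001
gripper_force: 0.0
red (490.11769172361426, 194.542900531511)
```

View pics/d.png

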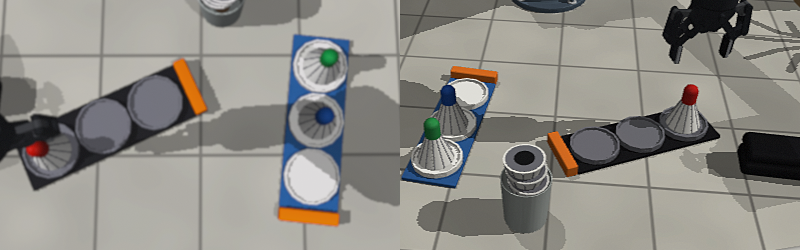

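Blue stands in place_2 with its nose at (325,116) in the left half. Red is still where it was, under the gripper at (690,95) in the right half. I'll pick up red.

```bash
python3 -m crank '[{"dp":[-0.03,0.06,-0.3],"angular":[0,0,0]},{"dp":[0,0,-0.5],"angular":[0,0,0]},{"dp":[0,0,-0.5],"angular":[0,0,0]},{"dp":[0,0,-0.5],"angular":[0,0,0]},{"dp":[0,0,-0.5],"angular":[0,0,0]},{"dp":[0,0,-0.4],"angular":[0,0,0]},{"dp":[0,0,-0.32],"angular":[0,0,0]},{"dp":[0,0,0],"angular":[0,0,0]},{"dp":[0,0,0],"angular":[0,0,0]}]' && python3 -m crank '[{"dp":[0,0,0],"angular":[0,0,0]},{"dp":[0,0,0],"angular":[0,0,0]},{"dp":[0,0,0],"angular":[0,0,0]},{"dp":[0,0,0],"angular":[0,0,0]},{"dp":[0,0,0],"angular":[0,0,0]},{"dp":[0,0,0],"angular":[0,0,0]},{"dp":[0,0,0],"angular":[0,0,0]},{"dp":[0,0,0],"angular":[0,0,0]},{"dp":[0,0,0],"angular":[0,0,0]},{"dp":[0,0,0],"angular":[0,0,0]}]' 1 20
```

```text
t: 21.4
tcp_pos: [0.5093, 0.2957, 0.0803]
tool_rot: [0.988, 0.153, 0.0, -0.0]
force: [-0.2, 0.3, -0.3]
finger_gap: 1.0
gripper_force: 0.0
t: 22.4
tcp_pos: [0.5094, 0.2958, 0.0808]
tool_rot: [0.988, 0.153, 0.0, -0.0]
force: [-0.3, 0.3, 6.1]
finger_gap: 0.319
gripper_force: 20.4
```

```bash
python3 -m crank '[{"dp":[0,0,0.5],"angular":[0,0,0]},{"dp":[0,0,0.8],"angular":[0,0,0]},{"dp":[0,0,0.7],"angular":[0,0,0]},{"dp":[-0.1,-0.5,0],"angular":[0,0,0]},{"dp":[-0.1,-0.8,0],"angular":[0,0,0]},{"dp":[-0.1,-0.95,0],"angular":[0,0,0]},{"dp":[-0.1,-0.95,0],"angular":[0,0,0]},{"dp":[-0.1,-0.95,0],"angular":[0,0,0]},{"dp":[-0.1,-0.95,0],"angular":[0,0,0]},{"dp":[-0.1,-0.95,0],"angular":[0,0,0]},{"dp":[-0.1,-0.95,0],"angular":[0,0,0]},{"dp":[-0.1,-0.95,0],"angular":[0,0,0]},{"dp":[-0.1,-0.95,0],"angular":[0,0,0]},{"dp":[-0.1,-0.95,0],"angular":[0,0,0]},{"dp":[-0.1,-0.95,0],"angular":[0,0,0]},{"dp":[-0.1,-0.95,0],"angular":[0,0,0]},{"dp":[-0.1,-0.95,0],"angular":[0,0,0]},{"dp":[-0.1,-0.8,0],"angular":[0,0,0]},{"dp":[0,-0.6,0],"angular":[0,0,0]},{"dp":[0,-0.5,0],"angular":[0,0,0]}]' && python3 -m crank '[{"dp":[0,0,0],"angular":[0,0,0]},{"dp":[0,0,0],"angular":[0,0,0]},{"dp":[0,0,0],"angular":[0,0,0]},{"dp":[0,0,0],"angular":[0,0,0]}]'
```

```text
t: 24.4
tcp_pos: [0.4628, -0.1434, 0.1393]
tool_rot: [0.988, 0.153, -0.001, -0.001]
force: [-0.3, 0.0, 0.3]
finger_gap: 0.32
gripper_force: 19.8
t: 24.8
tcp_pos: [0.4639, -0.1413, 0.1402]
tool_rot: [0.988, 0.154, -0.0, -0.0]
force: [1.0, 0.6, -0.7]
finger_gap: 0.318
gripper_force: 19.8
```

Lower, release, rise and move aside towards +y for a clear view.

```bash
python3 -m crank '[{"dp":[0,-0.02,-0.2],"angular":[0,0,0]},{"dp":[0,0,-0.4],"angular":[0,0,0]},{"dp":[0,0,-0.4],"angular":[0,0,0]},{"dp":[0,0,-0.4],"angular":[0,0,0]},{"dp":[0,0,-0.3],"angular":[0,0,0]},{"dp":[0,0,-0.2],"angular":[0,0,0]},{"dp":[0,0,-0.08],"angular":[0,0,0]},{"dp":[0,0,0],"angular":[0,0,0]},{"dp":[0,0,0],"angular":[0,0,0]},{"dp":[0,0,0],"angular":[0,0,0]}]' && python3 -m crank '[{"dp":[0,0,0],"angular":[0,0,0]},{"dp":[0,0,0],"angular":[0,0,0]},{"dp":[0,0,0],"angular":[0,0,0]},{"dp":[0,0,0],"angular":[0,0,0]},{"dp":[0,0,0],"angular":[0,0,0]},{"dp":[0,0,0],"angular":[0,0,0]},{"dp":[0,0,0],"angular":[0,0,0]},{"dp":[0,0,0],"angular":[0,0,0]},{"dp":[0,0,0.3],"angular":[0,0,0]},{"dp":[0,0,0.5],"angular":[0,0,0]},{"dp":[0,0,0.8],"angular":[0,0,0]},{"dp":[0,0,0.8],"angular":[0,0,0]},{"dp":[0,0,0.6],"angular":[0,0,0]},{"dp":[0,0,0],"angular":[0,0,0]}]' 0 && python3 -m crank '[{"dp":[0,0.4,0],"angular":[0,0,0]},{"dp":[0,0.8,0],"angular":[0,0,0]},{"dp":[0,0.9,0],"angular":[0,0,0]},{"dp":[0,0.9,0],"angular":[0,0,0]},{"dp":[0,0.9,0],"angular":[0,0,0]},{"dp":[0,0.9,0],"angular":[0,0,0]},{"dp":[0,0.9,0],"angular":[0,0,0]},{"dp":[0,0.9,0],"angular":[0,0,0]},{"dp":[0,0.9,0],"angular":[0,0,0]},{"dp":[0,0.8,0],"angular":[0,0,0]},{"dp":[0,0.4,0],"angular":[0,0,0]},{"dp":[0,0,0],"angular":[0,0,0]},{"dp":[0,0,0],"angular":[0,0,0]},{"dp":[0,0,0],"angular":[0,0,0]},{"dp":[0,0,0],"angular":[0,0,0]}]'
python3 - <<'E'
from station import vision
from h import *
T=vision.snapshot("top");S=vision.snapshot("scene")
for k,b,c in (('green',(360,150,460,250),(190,200,250,290)),('blue',(395,253,425,280),(238,183,260,203)),('red',(360,280,460,355),(190,130,320,260))):
    t=blobs(T["image"],k,b)[0];s=blobs(S["image"],k,c)[0];print(k,two(T,cen(t),S,cen(s)))
cv2.imwrite("pics/e.png",np.hstack([T["image"][150:400,80:480],S["image"][100:350,200:600]]))
E
```

```text
t: 25.8
tcp_pos: [0.4644, -0.143, 0.081]
tool_rot: [0.988, 0.153, 0.0, 0.0]
force: [-0.2, 0.4, -0.7]
finger_gap: 0.318
gripper_force: 19.9
t: 27.2
tcp_pos: [0.4657, -0.1437, 0.1737]
tool_rot: [0.988, 0.153, 0.002, 0.002]
force: [0.8, 0.3, -0.3]
finger_gap: 0.997
gripper_force: 0.0
t: 28.7
tcp_pos: [0.4642, 0.1172, 0.1708]
tool_rot: [0.988, 0.153, -0.0, 0.0]
force: [0.3, 0.0, -0.7]
finger_gap: 0.997
gripper_force: 0.0
green (array([ 0.65225321, -0.16414502,  0.08594103]), np.float64(0.0010927475842373766))
blue (array([ 0.5585909 , -0.15375587,  0.08795007]), np.float64(0.00034204309979050674))
red (array([ 0.46410824, -0.14413632,  0.0861133 ]), np.float64(0.0007946699279324339))
```

View pics/e.png

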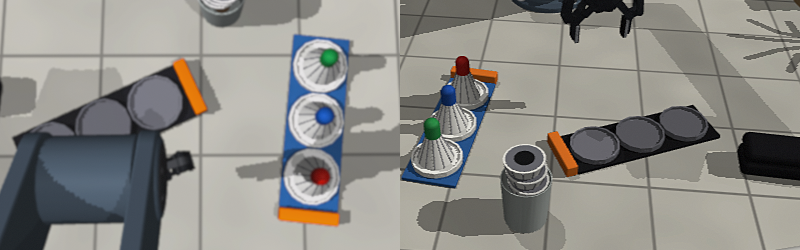

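All three stand upright in the white dishes, within about 2 mm of centre. In the top view the noses are green (328,58), blue (325,116) and red (319,176), with red next to the orange block. The gripper is clear and the cup hasn't moved.

```bash
python3 -c "
from station import order
print(order.sign_off())"
```

```text
the job is handed in; nothing more can be done
None
```

The job is handed in: red is in place_1, blue in place_2 and green in place_3, each upright, released and within about 2 mm of its dish centre by the last camera check, with the cup untouched; the sign-off gave no verdict.

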